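Hold the lamp-house cover at its balance point

TASK

The microscope lamp needs a new bulb: first switch it off by pressing its treadle switch fully down to its stop for a moment, then let the treadle come back up. Then take the lamp-house cover by its steel bail, swing it gently up to its balance point, where it stands upright and would fall neither shut nor over backwards, and finish still gripping the bail and holding the cover there. Leave everything else on the bench where it is.

Things in the scene. Friction and masses are not known exactly. Their poses are not given: they have to be found in the camera images.
- lamphouse: Lamp house, fixed to the bench on the left or on the right: white open-topped metal box with ribbed sides, 125 x 140 x 113 mm tall, bulb inside. Origin: centre of its underside; own +x points from the bail side to the hinge side, +y along the hinge, z up. Its aluminium cover (plate 119 x 132 x 6 mm) lies level on top at the start.
- cover_hinge (a point): Middle of the cover's hinge line, on the lamp house's far top edge, 120 mm above the bench, 60 mm towards the house's +x from its centre. The hinge line runs along the house's y and turns almost without friction.
- cover_bar (a point): Middle of the crossbar of the bail on the cover's free edge: round steel bar 10 mm thick, parallel to the hinge, 172 mm from it, in the plate's plane; 94 mm clear between the bail's legs. 44 mm clear between bar and plate or house, so open the fingers at most 55 mm there. At the start it overhangs the house's -x side, 120 mm above the bench, nothing below. It can turn between the fingers.
- cover (a joint): Angle of the cover (rad): 0 closed and level, grows as the bail rises and passes over the hinge, end stop 2.4. Mass 0.25 kg +-35 %, spread evenly about the plate's plane, so it balances at 1.571, plate upright, bail straight above the hinge (crossbar 292 mm above the bench). Let go before that it falls shut, beyond it it falls over backwards.
- treadle_base: Base of the lamp's treadle switch, fixed to the bench on the other side: dark steel plate 125 x 100 x 10 mm with two cheeks 42 mm tall at the hinge end. Origin: centre of its underside; own +x points from the treadle's free end to its hinge, z up.
- treadle_pad (a point): Pressing point on the treadle's ribbed top, moving with it: on the centre line, 80 mm from the hinge, 20 mm from the free end. The treadle is a grey plate 100 x 74 x 7 mm hinged along the base's y, 32 mm high; at rest it slopes up to the free end, pad 54 mm above the bench; at its stop it is level, pad 36 mm above the bench.
- treadle (a joint): Angle of the treadle (rad): 0 up, 0.22 at its stop. A spring returns it; pushing down at the pad takes about 2.5 N to start and about 6 N at the stop.
- dishes: Bystander, to be left alone: small stack of clear culture dishes, 60 mm across, 24 mm tall; origin: centre of its underside.
- objective: Bystander, to be left alone: steel microscope objective standing nose up, 32 mm across, 50 mm tall; origin: centre of its underside.
- media: Bystander, to be left alone: jar with white cap, 48 mm across, 85 mm tall; origin: centre of its underside.
- slidebox: Bystander, to be left alone: grey slide box, 35 x 85 x 32 mm tall; origin: centre of its underside.
- marker: Bystander, to be left alone: marker pen lying flat, about 130 mm long, 14 mm thick; origin: centre of its underside.
- carton: Bystander, to be left alone: open cardboard carton, 100 x 80 x 50 mm tall; origin: centre of its underside.
Things that resemble listed ones, but are neither listed nor needed, are in the scene too. Leave any pink look-alike of the treadle_base alone.

How it is judged (in metres and radians):
On the way, in this order (a step that is already met when the one before it is completed fails the run):
1. the treadle is pressed down to its stop by the robot (value of joint treadle above 0.2 rad and contact force between any of the fingers, the arm and treadle above 1 N), for 0.2 s.
2. the cover is held by its bail at its balance point, the treadle up again (value of joint cover between 1.47 and 1.67 rad and velocity of joint cover between -0.15 and 0.15 rad/s and contact force between the fingers and cover above 0.3 N and value of joint treadle below 0.05 rad), for 0.5 s.
At the end, for the whole second after the job is handed in: The cover stands within 0.10 rad of its balance point (1.571), turning slower than 0.15 rad/s, gripped by the fingers (more than 0.3 N), and the treadle is up (below 0.05 rad) (all of step 2); the arm keeps its last pose, push and grip.
It fails at once if the cover fell or was thrown over backwards (more than 1.9 rad) (value of joint cover above 1.9 rad).
It fails at once if the cover was flung or dropped (faster than 3 rad/s) (velocity of joint cover above 3 rad/s or velocity of joint cover below -3 rad/s).
It fails at once if a bystander was moved more than 30 mm (distance of any of dishes, objective, media, slidebox, marker, carton from where it was at the start of the episode above 0.03 m).
It also fails if it takes over 67 s, if anything falls off the work surface, if the arm or the gripper's body presses on something with over 40 N, if the wrist force passes 120 N, or if a joint passes its speed limit or range.

ROBOT

A 6-joint arm with a two-finger parallel gripper is mounted at the origin on the work surface. World frame = base frame: x ahead of the robot, y to its left, z up, the work surface at z = 0. Lengths are in mm, angles in rad, forces in N, time in s.
With the tool pointing down it reaches from about 400 to 925 mm from the base axis. Payload 12.5 kg.
Tool frame: the origin (TCP) lies midway between the tips of the shut fingers; the grasp point (between the pads) lies 19 mm behind it; z points along the fingers, y is the direction in which the jaws open and shut (so a half turn about z gives the same grasp; the last joint's range is limited). The gripper opens to 95 mm and grips with 3 to 60 N. Pads are 20 mm wide; open, the fingers measure 119 mm over their backs; the gripper's body (75 mm by 180 mm) begins 59 mm behind the grasp point.
Start: joints at [1.093, 0.491, 1.559, -0, 1.092, -0.106], TCP at [227.044, 582.324, 188.261] pointing down, gripper open.
Joint ranges: [-3.1, 3.1], [-0.84, 2.19], [0.05, 2.79], [-1.13, 4.28], [0.06, 2.93], [-2.69, 2.69]. Speed limits (rad/s): [2.22, 2.22, 2.79, 3.14, 3.14, 3.14].

INTERFACE

Orientations are given as [roll, pitch, yaw] about the fixed x, y, z axes, in that order (R = Rz(yaw) Ry(pitch) Rx(roll)).
In Python, from cell import * gives the robot as it stands. The module is installed in compiled form; this text tells all that it offers.
- The arm moves only by the tool carry_out, never from a script. Its argument "moves" is a list of rows, each an object of numbers: "dx", "dy", "dz": the shift along the tool's x, y, z in m; "twist": the turn about the tool's z in degrees. A call has 1 to 5 rows; each row is the pose to reach, as a shift and turn from the pose commanded when the call began, along the tool's axes at that moment; what a row does not reach only later rows make up. A row lasts 1/10 s, in which the tool goes at most 50 mm and 8.59 degrees, less where a joint would pass 70% of its speed; a pose out of reach is approached as far as the arm can. A call with a gripper value outside its range is refused whole. "grip" is the finger opening in m, from 0 to 0.0951, set as the call begins (left out, the last holds). The fingers move at their own pace and stop on an object; the grip force is fixed at half the most. Time passes only in rows, so rows that repeat a pose let the fingers close. It gives the time, the measured TCP pose, the force and the opening at its end, in the units of the state.
- state(): the state, without advancing time (a new reading comes with each control period).
- read_camera(name): name is "side" or "top"; returns (picture, depth): 420x560x3 uint8, red, green, blue; 420x560 float32, mm along the optical axis (not along the pixel's ray), 0 where there is no reading.
- camera_info(name): a dict with "mtx" (3x3 intrinsics, pixels), "dist_coeffs" ([k1, k2, p1, p2, k3] as OpenCV has them; the pictures are not rectified), "R" (3x3) and "t" (3): a world point X has camera coordinates R X + t. Camera axes: x right, y down, z forward; pixel columns grow to the right and rows downward; lengths in mm; the calibration is good to about 2 mm. A picture is of the moment at which its call begins. camera_info takes no time and is no camera call.
- job_done(): hands the job in, once; it reports no verdict.
The state is a dict: "t": time; "joints": joint angles; "qvel": joint speeds; "tau": joint torques, N m; "eef_pos": TCP position; "tcp_rot": TCP orientation; "ft_force": force on the tool from outside, world axes, zero at the start; "moment": the same for the moment, N m; "opening": opening from 0.0 (shut) to 1.0 (fully open).
Only numpy, scipy, OpenCV 4.12 (cv2) and the standard library are available. Lean on these libraries where they do the work, as an engineer would, in place of code of your own. Each camera call takes 0.05 s, during which the arm holds its last target. There are 200 camera calls.

## Working session

There is one attempt and no reset: what is moved stays moved. The work goes in short steps, Python scripts to look and compute and a tool call to move; the robot and the scene stay as the last step left them, time stands still between calls to the robot, and variables do not carry over. Pictures are saved under pics/ and viewed, about 8 in all and at most 12, crops included, and the job is handed in when it is done.

Besides the shell and the picture viewer there is one more tool, called as name(argument=value, ...), one argument or row to a line, values as JSON. carry_out: Moves the arm, as the interface text tells. Its arguments: {"type":"object","properties":{"moves":{"type":"array","items":{"type":"object","properties":{"dx":{"type":"number"},"dy":{"type":"number"},"dz":{"type":"number"},"twist":{"type":"number"}}}},"grip":{"type":"number"}},"required":["moves"]}

```bash
mkdir -p pics; cat > h.py <<'E'
from cell import *
import numpy as np, cv2
def px2w(cam,uv,depth):
    c=camera_info(cam);K=np.array(c["mtx"]);d=np.array(c["dist_coeffs"]);R=np.array(c["R"]);t=np.array(c["t"])
    uv=np.array(uv,float).reshape(-1,2);n=cv2.undistortPoints(uv.reshape(-1,1,2),K,d).reshape(-1,2)
    z=np.array([depth[int(round(v)),int(round(u))] for u,v in uv]) if np.ndim(depth)==2 else np.full(len(uv),depth)
    return (np.c_[n,np.ones(len(n))]*z[:,None]-t.ravel())@R
def px_at_z(cam,uv,Z):
    c=camera_info(cam);K=np.array(c["mtx"]);d=np.array(c["dist_coeffs"]);R=np.array(c["R"]);t=np.array(c["t"]).ravel()
    n=cv2.undistortPoints(np.array(uv,float).reshape(-1,1,2),K,d).reshape(-1,2)
    o=-R.T@t; r=np.c_[n,np.ones(len(n))]@R
    return o+r*((Z-o[2])/r[:,2])[:,None]
E
python3 - <<'E'
from h import *
s=state();print({k:np.round(v,3) for k,v in s.items()})
for n in("top","side"):
    p,d=read_camera(n);np.save(n+".npy",d);cv2.imwrite(f"pics/{n}0.png",p[:,:,::-1]);np.save(n+"p.npy",p)
    c=camera_info(n);print(n,-np.array(c["R"]).T@np.ravel(c["t"]),np.round(c["R"],2).tolist(),c["mtx"][0])
E
```

```text
{'t': np.float64(0.0), 'joints': array([ 1.093,  0.492,  1.559,  0.   ,  1.092, -0.106]), 'qvel': array([-0.001, -0.001, -0.001,  0.   , -0.001,  0.   ]), 'tau': array([-3.0000e-03, -6.1264e+01, -2.5819e+01,  6.9000e-02,  4.8000e-02,
       -0.0000e+00]), 'eef_pos': array([226.922, 582.049, 187.666]), 'tcp_rot': array([-3.141, -0.   ,  2.77 ]), 'ft_force': array([0.915, 0.135, 0.437]), 'moment': array([-0.047, -0.026, -0.008]), 'opening': np.float64(0.997)}
top [ 408.19073134  -40.95891032 1151.11467979] [[-0.02, -1.0, 0.02], [-0.99, 0.02, -0.12], [0.12, -0.02, -0.99]] [419.79951221   0.         281.39283952]
side [242.88120762 539.51387823 748.35788708] [[-0.9, -0.44, -0.01], [-0.3, 0.63, -0.72], [0.33, -0.64, -0.69]] [394.7083626    0.         274.71062353]
```

View pics/top0.png

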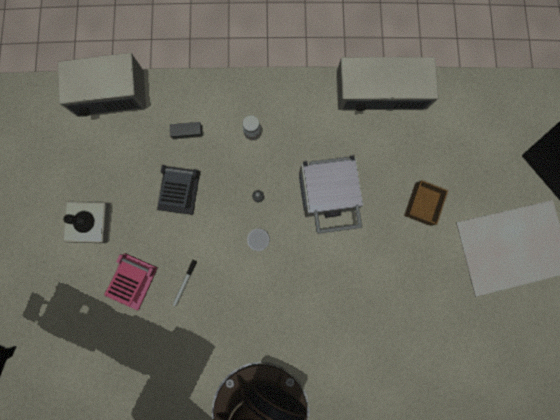

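View pics/side0.png

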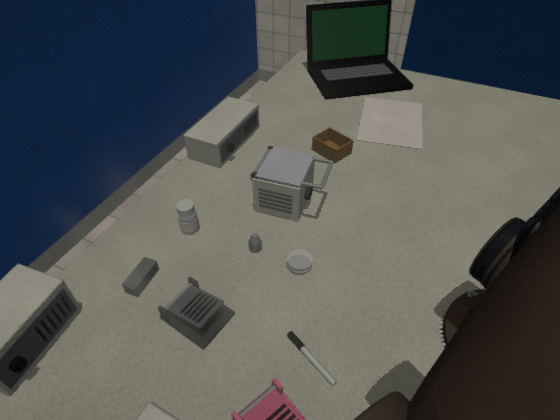

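Top view: lamp house with its bail at (332,195), bail bar at about (338,230). The grey treadle is at (178,190). Candidates for the treadle are the grey one (178,190), the pink look-alike (131,280) and a white box with a black knob (85,222). I choose the grey one and will check it in a close crop.

```bash
python3 - <<'E'
from h import *
p=np.load("topp.npy")[:,:,::-1]
a=cv2.resize(p[155:225,145:215],(400,400),interpolation=cv2.INTER_CUBIC)
b=cv2.resize(p[145:245,285:385],(400,400),interpolation=cv2.INTER_CUBIC)
cv2.imwrite("pics/crop.png",cv2.convertScaleAbs(np.hstack([a,b]),alpha=1.5))
E
```

```text
(no output)
```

View pics/crop.png

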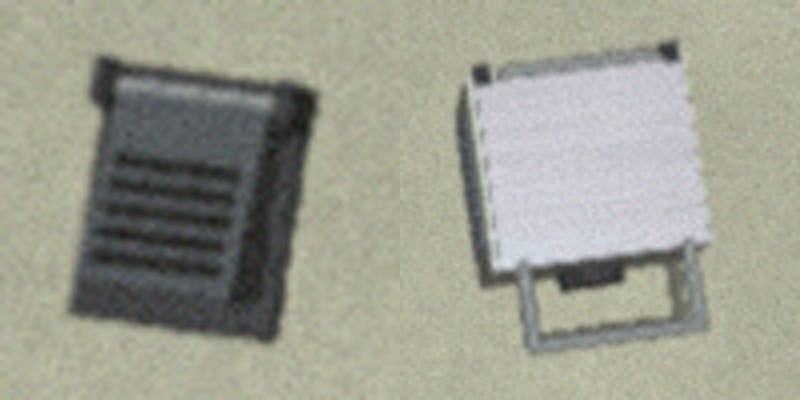

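```bash
python3 - <<'E'
from h import *
d=np.load("top.npy")
T=lambda l:[(145-.5+.5/5.714+u/5.714,155-.5+v/5.714) for u,v in l]
H=lambda l:[(285-.4+(u-400)/4,145-.4+v/4) for u,v in l]
print("base corners z10",px_at_z("top",T([(72,313),(273,339)]),10).round(1).tolist())
print("cheeks z42",px_at_z("top",T([(103,66),(300,95)]),42).round(1).tolist())
print("ribs depth",px2w("top",T([(175,165),(168,190),(163,213),(160,238),(158,262),(155,285),(190,110)]),d).round(1).tolist())
print("bar z120",px_at_z("top",H([(532,340),(700,322),(617,332)]),122).round(1).tolist())
print("hinge z120",px_at_z("top",H([(482,73),(669,50)]),125).round(1).tolist())
print("plate depth",px2w("top",H([(520,120),(660,110),(520,230),(670,210)]),d).round(1).tolist())
print("bar depth",px2w("top",H([(575,337),(617,332),(660,327)]),d).round(1).tolist())
print("plate corners",px_at_z("top",H([(492,268),(708,240),(478,85),(686,62)]),123).round(1).tolist())
E
```

```text
base corners z10 [[539.8, 273.7, 10.0], [525.8, 177.2, 10.0]]
cheeks z42 [[653.0, 252.3, 42.0], [637.5, 159.3, 42.0]]
ribs depth [[605.4, 218.0, 40.5], [592.4, 219.5, 47.6], [581.0, 220.8, 51.0], [569.2, 221.7, 52.4], [557.5, 221.6, 56.1], [547.0, 223.1, 55.0], [632.6, 212.5, 34.9]]
bar z120 [[470.2, -151.5, 122.0], [479.4, -255.9, 122.0], [474.2, -204.1, 122.0]]
hinge z120 [[637.2, -124.7, 125.0], [650.5, -242.7, 125.0]]
plate depth [[607.5, -147.8, 123.1], [613.0, -236.2, 121.2], [538.8, -146.3, 119.3], [549.2, -239.5, 123.9]]
bar depth [[471.6, -178.1, 121.5], [473.8, -203.3, 127.4], [476.6, -230.5, 124.0]]
plate corners [[515.0, -127.9, 123.0], [530.2, -262.7, 123.0], [630.1, -122.2, 123.0], [643.1, -253.6, 123.0]]
```

Crop: the grey treadle has two cheeks at its far end, and its pad is near the last rib at about (172,201). It matches the description. The bail bar runs from (318,229) to (360,225). I'm moving now, fingers shut, to above the pad at about (564,220.5), and turning the tool for the bail on the way.

carry_out(
  moves=[
    {"dx": -0.0445, "dy": -0.0214, "twist": 8},
    {"dx": -0.089, "dy": -0.0428, "twist": 16},
    {"dx": -0.1335, "dy": -0.0642, "twist": 24},
    {"dx": -0.178, "dy": -0.0856, "twist": 32},
    {"dx": -0.2225, "dy": -0.107, "twist": 40},
  ],
  grip=0,
)

```text
schema error: expected keys dx, dy, dz, twist
```

```bash
cat >> h.py <<'E'
def delta(w,yaw=None):
    s=state();p=s["eef_pos"];psi=s["tcp_rot"][2];d=np.array(w)-p;c,n=np.cos(psi),np.sin(psi)
    print("t",round(float(s["t"]),2),"pos",p.round(1),"rot",np.round(s["tcp_rot"],3),"F",np.round(s["ft_force"],1),"open",round(float(s["opening"])*95.1,1))
    print("dx %.1f dy %.1f dz %.1f mm"%(d[0]*c+d[1]*n,d[0]*n-d[1]*c,-d[2]),"" if yaw is None else "twist %.1f"%np.degrees(psi-yaw))
E
python3 -c "
from h import *
delta((564,220.5,100),1.681)"
```

```text
t 0.1 pos [226.9 582.1 187.7] rot [-3.141 -0.     2.77 ] F [0.5 0.1 0.6] open 95.2
dx -445.4 dy -214.4 dz 87.7 mm twist 62.4
```

carry_out(
  moves=[
    {"dx": -0.0445, "dy": -0.0214, "dz": 0, "twist": 8},
    {"dx": -0.089, "dy": -0.0428, "dz": 0, "twist": 16},
    {"dx": -0.1335, "dy": -0.0642, "dz": 0, "twist": 24},
    {"dx": -0.178, "dy": -0.0856, "dz": 0, "twist": 32},
    {"dx": -0.2225, "dy": -0.107, "dz": 0, "twist": 40},
  ],
  grip=0,
)

```text
t: 0.6
eef_pos: [396.4, 400.2, 188.1]
tcp_rot: [-3.141, 0.0, 2.066]
ft_force: [1.1, 0.5, 0.2]
opening: 0.638
```

```bash
python3 -c "
from h import *
delta((564,220.5,100),1.681)"
```

```text
t 0.6 pos [396.4 400.2 188.1] rot [-3.141  0.     2.066] F [1.1 0.5 0.2] open 60.6
dx -237.7 dy 62.0 dz 88.1 mm twist 22.1
```

carry_out(
  moves=[
    {"dx": -0.045, "dy": 0.012, "dz": 0, "twist": 5},
    {"dx": -0.09, "dy": 0.024, "dz": 0, "twist": 10},
    {"dx": -0.135, "dy": 0.036, "dz": 0, "twist": 15},
    {"dx": -0.18, "dy": 0.048, "dz": 0.01, "twist": 20},
    {"dx": -0.224, "dy": 0.059, "dz": 0.03, "twist": 22},
  ],
)

```text
t: 1.1
eef_pos: [556.6, 232.2, 158.9]
tcp_rot: [3.139, -0.001, 1.684]
ft_force: [0.9, 0.2, 0.3]
opening: 0.215
```

carry_out(
  moves=[
    {"dx": 0, "dy": 0, "dz": 0.02, "twist": 0},
    {"dx": 0, "dy": 0, "dz": 0.04, "twist": 0},
    {"dx": 0, "dy": 0, "dz": 0.06, "twist": 0},
    {"dx": 0, "dy": 0, "dz": 0.06, "twist": 0},
  ],
)

```text
t: 1.5
eef_pos: [553.5, 233.1, 95.7]
tcp_rot: [-3.137, 0.001, 1.687]
ft_force: [-0.1, 0.2, -0.9]
opening: 0.006
```

```bash
python3 - <<'E'
from h import *
delta((564,220.5,54),1.681)
a=read_camera("side")[0][260:370,130:270,::-1]
b=read_camera("top")[0][155:225,145:215,::-1]
cv2.imwrite("pics/tr.png",cv2.convertScaleAbs(np.hstack([cv2.resize(a,(509,400),interpolation=2),cv2.resize(b,(291,400))]),alpha=1.5))
E
```

```text
t 1.5 pos [553.5 233.1  95.7] rot [-3.137e+00  1.000e-03  1.687e+00] F [-0.1  0.2 -0.9] open 0.6
dx -13.7 dy 9.0 dz 41.7 mm twist 0.4
```

View pics/tr.png

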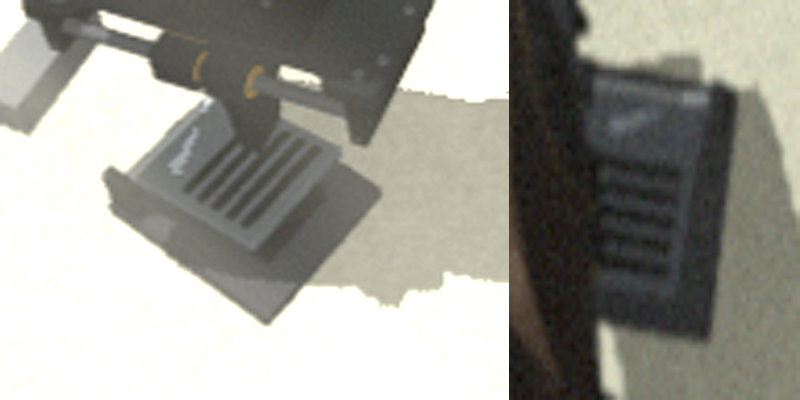

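Side crop: the fingers are shut, with tips at about (255,150), just above the grey treadle and about 15 mm off the pad, as computed. I'll correct sideways and press.

carry_out(
  moves=[
    {"dx": -0.007, "dy": 0.005, "dz": 0.01, "twist": 0},
    {"dx": -0.014, "dy": 0.009, "dz": 0.02, "twist": 0},
    {"dx": -0.014, "dy": 0.009, "dz": 0.034, "twist": 0},
    {"dx": -0.014, "dy": 0.009, "dz": 0.044, "twist": 0},
    {"dx": -0.014, "dy": 0.009, "dz": 0.05, "twist": 0},
  ],
)

```text
t: 2.1
eef_pos: [564.8, 220.6, 46.8]
tcp_rot: [-3.14, 0.0, 1.687]
ft_force: [-0.1, 0.5, -0.0]
opening: 0.007
```

carry_out(
  moves=[
    {"dx": 0, "dy": 0, "dz": 0.003, "twist": 0},
    {"dx": 0, "dy": 0, "dz": 0.006, "twist": 0},
    {"dx": 0, "dy": 0, "dz": 0.008, "twist": 0},
    {"dx": 0, "dy": 0, "dz": 0.01, "twist": 0},
    {"dx": 0, "dy": 0, "dz": 0.01, "twist": 0},
  ],
)

```text
t: 2.6
eef_pos: [565.4, 220.9, 38.2]
tcp_rot: [3.141, -0.0, 1.688]
ft_force: [0.5, -0.4, 0.5]
opening: 0.005
```

No force has shown yet at z 38, so I look before pressing further.

```bash
python3 - <<'E'
from h import *
for i in range(3): 
    a=read_camera("side")[0]
    delta((564,220.5,36),1.681)
print(state()["tau"].round(2))
a=a[250:370,130:270,::-1]
b=read_camera("top")[0][155:225,145:215,::-1]
cv2.imwrite("pics/tr2.png",np.hstack([cv2.resize(a,(500,429),interpolation=2),cv2.resize(b,(300,429))]))
E
```

```text
t 2.65 pos [565.4 220.8  38.3] rot [ 3.141 -0.     1.688] F [ 0.3 -0.6 -0.6] open 0.3
dx -0.2 dy -1.4 dz 2.3 mm twist 0.4
t 2.7 pos [565.4 220.9  38.4] rot [ 3.141 -0.     1.688] F [-0.1 -0.4 -0.2] open 0.7
dx -0.2 dy -1.4 dz 2.4 mm twist 0.4
t 2.75 pos [565.5 220.8  38.5] rot [ 3.141 -0.     1.688] F [-0.2 -0.6  0.4] open 0.4
dx -0.2 dy -1.5 dz 2.5 mm twist 0.4
[ 1.000e-02 -6.381e+01 -1.873e+01  6.000e-02  2.000e-02 -0.000e+00]
```

View pics/tr2.png

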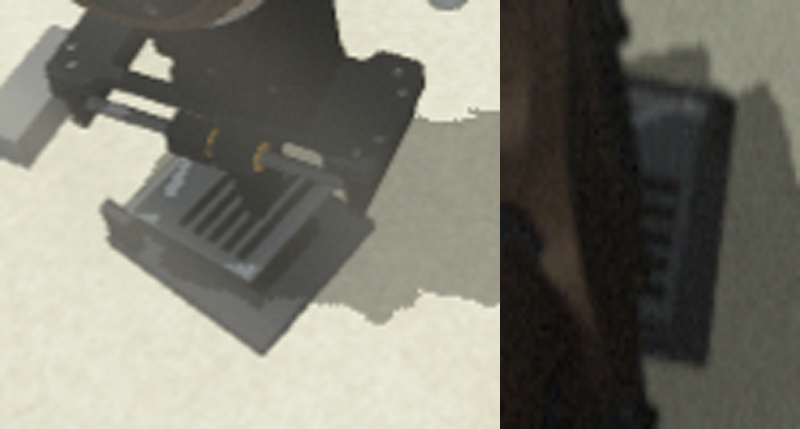

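```bash
python3 - <<'E'
from h import *
c=camera_info("side")
P=lambda X:cv2.projectPoints(np.array(X,float).reshape(-1,1,3),cv2.Rodrigues(np.array(c["R"]))[0],np.array(c["t"],float),np.array(c["mtx"]),np.array(c["dist_coeffs"]))[0].reshape(-1,2).round(1)
print(P([[565,221,38],[565,221,54],[565,221,70]]), ((P([[565,221,38]])-[130,250])*3.57))
p,d=read_camera("side")
uv=[(190,305),(198,312),(203,305),(203,309),(205,311),(212,312),(195,318),(200,320),(181,302)]
print(px2w("side",uv,d).round(1))
uv=[(183,307),(190,313),(197,318),(203,322),(180,300)]
print("before",px2w("side",uv,np.load("side.npy")).round(1))
E
```

```text
[[206.4 312.1]
 [205.4 307.8]
 [204.3 303.5]] [[272.748 221.697]]
[[601.5 224.9  44.5]
 [574.5 234.   50.8]
 [557.7 232.5  86.1]
 [561.2 231.7  68.1]
 [560.5 228.5  56.5]
 [546.6 224.5  56.9]
 [570.5 249.4  54.5]
 [559.9 248.   52.8]
 [624.8 225.2  40. ]]
before [[612.4 234.5  43.2]
 [589.1 241.7  47.8]
 [568.1 246.6  52.1]
 [551.5 249.7  54.3]
 [631.8 220.3  35.9]]
```

The treadle hasn't moved (its depth is unchanged), and the tip may still be above it. I'll go lower in small steps and watch the force.

carry_out(
  moves=[
    {"dx": 0, "dy": 0, "dz": 0.002, "twist": 0},
    {"dx": 0, "dy": 0, "dz": 0.004, "twist": 0},
    {"dx": 0, "dy": 0, "dz": 0.006, "twist": 0},
    {"dx": 0, "dy": 0, "dz": 0.006, "twist": 0},
  ],
)

```text
t: 3.25
eef_pos: [565.2, 220.7, 31.9]
tcp_rot: [-3.141, -0.0, 1.688]
ft_force: [0.7, -0.6, -0.3]
opening: 0.003
```

```bash
python3 - <<'E'
from h import *
p,d=read_camera("side");d0=np.load("side.npy")
v,u=np.mgrid[285:335:3,185:232:3]
uv=np.c_[u.ravel(),v.ravel()]
A=px2w("side",uv,d)[:,2].reshape(u.shape);B=px2w("side",uv,d0)[:,2].reshape(u.shape)
np.set_printoptions(linewidth=200)
print(u[0]);print(np.c_[v[:,0],A.round(0).astype(int)]);print(np.c_[v[:,0],B.round(0).astype(int)])
W=px2w("side",uv,d).reshape(*u.shape,3)
for k in (8,9,10): print(v[k,0],[tuple(x) for x in W[k,4:11].round(0).astype(int).tolist()])
c=cv2.resize(p[280:340,175:245,::-1],(700,600),interpolation=2);cv2.imwrite("pics/tr3.png",cv2.convertScaleAbs(c,alpha=1.6))
E
```

```text
[185 188 191 194 197 200 203 206 209 212 215 218 221 224 227 230]
[[285 160 159 171 174 176 177 181 184 186 188 186 178 179 179 180 178]
 [288 161 163 154 159 161 170 173 177 176 178 178 179 177 179 178 179]
 [291 156 155 160 159 159 159 156 147 167 171 177 175 179 178 177 178]
 [294 150 151 157 157 160 159 154 151  50   2   0 168 177 179 179 178]
 [297  37 144 147 150 153 158 149 150 153 152 152  -3 179 179 177 179]
 [300  40  42  46  45 143 146 107  91  73 150 152 154 152 168 174 178]
 [303  41  45  44  46  87  88  93  80  58  52  58  56 151 150 164 166]
 [306  45  46  44  48  47  76  85  72  53  58  55  53   9   8 154 155]
 [309  44  47  50  49  50  70  71  54  56  55  56   9  10  10   8 146]
 [312  45  46  50  52  49  52  59  55  55  57  23  21   9   9   9   9]
 [315  49 748  48  52  53  53  55  55  55  22  20  11  10   8   7   9]
 [318  48  49  49  52  53  55  53  59  51  22  11   7  10   9  10   3]
 [321   9  48  52  53  55  54  55  52  23  12  11  11   9   9   4  -2]
 [324  11   9  50  51  53  55  53  23  14  10  11   8  10   6  -3  -2]
 [327  10   8  10   8  53  52  24  15  1
[... 1032 characters left out ...]
  7  51  53 748  54  55  57  53  25  13   8  10   9   9   6  -1]
 [324   8  11  48  54  55  58  52  22  13  10  12  10  11   4  -1   0]
 [327   9   9   8   8  52  51  23  16   9   8   9  12   7   1   0  -2]
 [330   8  11   7   8   8  11  14   8  11  10  10   7   0  -1  -1  -2]
 [333   7  10  10   9  10   8   8  10   9   9   9  -2  -3   0  -1  -1]]
309 [(581, 229, 50), (566, 235, 70), (560, 233, 71), (562, 223, 54), (556, 221, 56), (551, 218, 55), (545, 216, 56)]
312 [(577, 234, 49), (570, 233, 52), (562, 233, 59), (558, 229, 55), (553, 226, 55), (547, 224, 57), (556, 206, 23)]
315 [(571, 242, 53), (566, 239, 53), (560, 237, 55), (555, 234, 55), (549, 232, 55), (558, 214, 22), (553, 211, 20)]
```

View pics/tr3.png

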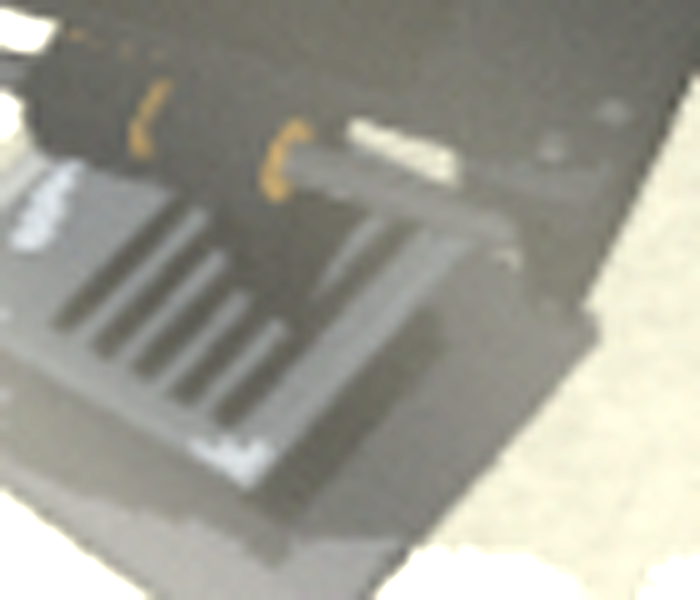

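carry_out(
  moves=[
    {"dx": 0, "dy": 0, "dz": -0.03, "twist": 0},
    {"dx": 0, "dy": 0, "dz": -0.06, "twist": 0},
    {"dx": 0, "dy": 0, "dz": -0.06, "twist": 0},
    {"dx": 0, "dy": 0, "dz": -0.06, "twist": 0},
  ],
)

```text
t: 3.7
eef_pos: [565.5, 220.8, 92.6]
tcp_rot: [3.14, -0.0, 1.688]
ft_force: [0.1, -0.3, -0.4]
opening: 0.008
```

```bash
python3 - <<'E'
from h import *
p,d=read_camera("side");x=state()["eef_pos"];delta((564,220.5,36))
np.save("s2.npy",d)
c=camera_info("side")
P=lambda X:cv2.projectPoints(np.array(X,float).reshape(-1,1,3),cv2.Rodrigues(np.array(c["R"]))[0],np.array(c["t"],float),np.array(c["mtx"]),np.array(c["dist_coeffs"]))[0].reshape(-1,2)
im=cv2.resize(p[250:340,165:255,::-1],(600,600),interpolation=cv2.INTER_CUBIC);s=600/90
im=cv2.convertScaleAbs(im,alpha=1.6)
q=P([x,x+[0,10,0],x+[-10,10,0],x+[10,10,0],x+[0,0,19]])
for (u,v),col in zip(q,[(0,0,255),(0,255,0),(0,255,0),(0,255,0),(255,0,0)]): cv2.circle(im,(int((u-165+.5)*s),int((v-250+.5)*s)),4,col,-1)
cv2.imwrite("pics/air.png",im)
W=px2w("side",[(u,v) for v in range(286,306,2) for u in (200,202,204)],d).reshape(-1,9).round(0);print(q.round(1).tolist());print(W)
E
```

```text
t 3.75 pos [565.  220.7  91.8] rot [-3.141  0.     1.688] F [ 0.6  0.1 -0.2] open 0.2
dx -0.1 dy -1.0 dz 55.8 mm 
[[202.8, 297.2], [199.9, 301.2], [204.3, 303.2], [195.6, 299.3], [201.4, 291.6]]
[[556. 230. 148. 559. 222. 135. 561. 214. 123.]
 [557. 230. 141. 560. 222. 129. 621. 155.   1.]
 [557. 231. 135. 562. 222. 120. 618. 159.   0.]
 [558. 232. 129. 597. 187.  43. 592. 187.  46.]
 [559. 231. 121. 594. 192.  46. 589. 192.  48.]
 [595. 198.  46. 589. 198.  48. 586. 196.  49.]
 [591. 204.  48. 587. 201.  47. 582. 201.  51.]
 [589. 206.  45. 585. 205.  46. 581. 204.  48.]
 [585. 211.  48. 580. 211.  51. 577. 209.  49.]
 [582. 217.  50. 577. 216.  52. 575. 212.  49.]]
```

View pics/air.png

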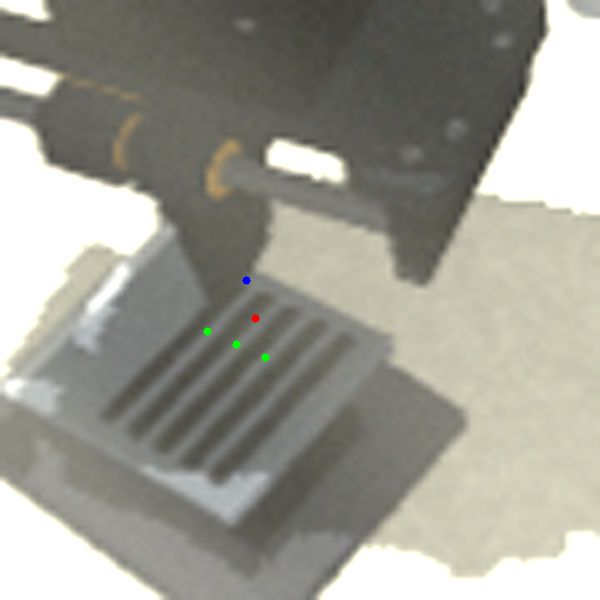

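The crop shows the real fingertip at (197,295) in the full picture. The projected TCP, marked red, is at (203,297). By depth the tip is about 20 mm higher than the reported z, so the tip had only just reached the treadle. I'll press down further and watch the force.

carry_out(
  moves=[
    {"dx": 0, "dy": 0, "dz": 0.03, "twist": 0},
    {"dx": 0, "dy": 0, "dz": 0.055, "twist": 0},
    {"dx": 0, "dy": 0, "dz": 0.062, "twist": 0},
    {"dx": 0, "dy": 0, "dz": 0.066, "twist": 0},
    {"dx": 0, "dy": 0, "dz": 0.066, "twist": 0},
  ],
)

```text
t: 4.25
eef_pos: [565.3, 220.8, 26.2]
tcp_rot: [-3.141, 0.0, 1.688]
ft_force: [-1.9, -0.7, 3.2]
opening: 0.002
```

carry_out(
  moves=[
    {"dx": 0, "dy": 0, "dz": 0.002, "twist": 0},
    {"dx": 0, "dy": 0, "dz": 0.004, "twist": 0},
    {"dx": 0, "dy": 0, "dz": 0.006, "twist": 0},
    {"dx": 0, "dy": 0, "dz": 0.006, "twist": 0},
  ],
)

```text
t: 4.65
eef_pos: [565.5, 221.0, 20.4]
tcp_rot: [3.141, -0.0, 1.688]
ft_force: [-1.3, 0.8, 4.9]
opening: -0.0
```

carry_out(
  moves=[
    {"dx": 0, "dy": 0, "dz": 0.002, "twist": 0},
    {"dx": 0, "dy": 0, "dz": 0.004, "twist": 0},
    {"dx": 0, "dy": 0, "dz": 0.004, "twist": 0},
  ],
)

```text
t: 4.95
eef_pos: [565.3, 220.9, 16.1]
tcp_rot: [-3.141, -0.0, 1.688]
ft_force: [-2.6, 1.8, 4.5]
opening: 0.007
```

carry_out(
  moves=[
    {"dx": 0, "dy": 0, "dz": 0.0015, "twist": 0},
    {"dx": 0, "dy": 0, "dz": 0.003, "twist": 0},
    {"dx": 0, "dy": 0, "dz": 0.003, "twist": 0},
  ],
)

```text
t: 5.25
eef_pos: [565.2, 220.9, 13.1]
tcp_rot: [-3.141, -0.0, 1.688]
ft_force: [-3.4, 1.8, 5.7]
opening: 0.006
```

carry_out(
  moves=[
    {"dx": 0, "dy": 0, "dz": 0.0015, "twist": 0},
    {"dx": 0, "dy": 0, "dz": 0.003, "twist": 0},
    {"dx": 0, "dy": 0, "dz": 0.003, "twist": 0},
  ],
)

```text
t: 5.55
eef_pos: [565.1, 220.9, 10.1]
tcp_rot: [-3.141, -0.0, 1.688]
ft_force: [-3.0, 2.0, 5.4]
opening: 0.004
```

carry_out(
  moves=[
    {"dx": 0, "dy": 0, "dz": 0.0015, "twist": 0},
    {"dx": 0, "dy": 0, "dz": 0.002, "twist": 0},
    {"dx": 0, "dy": 0, "dz": 0.002, "twist": 0},
  ],
)

```text
t: 5.85
eef_pos: [565.1, 220.9, 9.1]
tcp_rot: [-3.142, -0.0, 1.688]
ft_force: [-6.2, 0.5, 15.4]
opening: 0.007
```

The force jumped to 15 N, so the treadle is on its stop. I'll hold, confirm by depth, then lift.

carry_out(
  moves=[
    {"dx": 0, "dy": 0, "dz": 0, "twist": 0},
    {"dx": 0, "dy": 0, "dz": 0, "twist": 0},
    {"dx": 0, "dy": 0, "dz": 0, "twist": 0},
    {"dx": 0, "dy": 0, "dz": 0, "twist": 0},
  ],
)

```text
t: 6.25
eef_pos: [565.1, 220.9, 9.1]
tcp_rot: [-3.142, -0.0, 1.688]
ft_force: [-5.8, 1.4, 15.2]
opening: 0.005
```

```bash
python3 - <<'E'
from h import *
p,d=read_camera("side");delta((0,0,0))
uv=[(u,v) for v in (315,318,321) for u in (191,194,197,200)]
print(px2w("side",uv,d).round(0).tolist())
W=px2w("side",[(u,v) for v in range(300,318,2) for u in (199,201,203,205)],d).reshape(-1,12).round(0);print(W)
E
```

```text
t 6.3 pos [565.1 220.9   9.1] rot [-3.142 -0.     1.688] F [-5.6  0.8 14.2] open 0.6
dx -153.4 dy -587.1 dz 9.1 mm 
[[591.0, 239.0, 35.0], [586.0, 236.0, 34.0], [580.0, 234.0, 35.0], [575.0, 231.0, 34.0], [587.0, 244.0, 34.0], [581.0, 242.0, 36.0], [576.0, 239.0, 34.0], [571.0, 237.0, 35.0], [583.0, 250.0, 34.0], [578.0, 248.0, 35.0], [572.0, 245.0, 35.0], [568.0, 242.0, 33.0]]
[[546. 250. 136. 542. 249. 137. 539. 247. 137. 539. 243. 132.]
 [544. 253. 135. 542. 251. 134. 539. 249. 133. 537. 247. 131.]
 [543. 256. 133. 540. 254. 132. 538. 251. 129. 535. 249. 130.]
 [546. 254. 123. 541. 254. 126. 537. 253. 127. 555. 231.  83.]
 [568. 235.  71. 542. 254. 118. 538. 254. 121. 555. 232.  76.]
 [570. 234.  62. 567. 232.  60. 560. 233.  68. 556. 232.  69.]
 [571. 234.  53. 567. 234.  56. 561. 234.  61. 557. 233.  62.]
 [577. 231.  37. 567. 235.  49. 563. 233.  51. 558. 233.  53.]
 [576. 233.  33. 569. 234.  40. 565. 233.  40. 559. 233.  46.]]
```

carry_out(
  moves=[
    {"dx": 0, "dy": 0, "dz": -0.01, "twist": 0},
    {"dx": 0, "dy": 0, "dz": -0.03, "twist": 0},
    {"dx": 0, "dy": 0, "dz": -0.07, "twist": 0},
    {"dx": 0, "dy": 0, "dz": -0.12, "twist": 0},
    {"dx": 0, "dy": 0, "dz": -0.17, "twist": 0},
  ],
  grip=0.052,
)

```text
t: 6.8
eef_pos: [565.1, 220.5, 179.6]
tcp_rot: [-3.141, 0.0, 1.688]
ft_force: [-0.4, -0.4, -0.6]
opening: 0.365
```

```bash
python3 - <<'E'
from h import *
p,d=read_camera("side")
uv=[(u,v) for v in (315,318,321) for u in (191,194,197,200)]
print(px2w("side",uv,d).round(0).tolist())
delta((474,-204,200),1.681)
E
```

```text
[[583.0, 246.0, 51.0], [578.0, 243.0, 51.0], [571.0, 242.0, 54.0], [566.0, 239.0, 53.0], [580.0, 250.0, 49.0], [574.0, 249.0, 51.0], [568.0, 247.0, 53.0], [562.0, 245.0, 55.0], [576.0, 256.0, 50.0], [571.0, 254.0, 50.0], [564.0, 253.0, 54.0], [558.0, 250.0, 54.0]]
t 6.85 pos [568.1 221.4 188.2] rot [ 3.131e+00 -1.000e-03  1.688e+00] F [ 1.2 -0.2  6.6] open 39.2
dx -411.5 dy -143.1 dz -11.8 mm twist 0.4
```

The depth confirms the treadle level at 35 mm under load, and back up at 50–54 mm after release. The real tip sits about 26 mm above the reported z. Now I'm going over the bail.

carry_out(
  moves=[
    {"dx": -0.045, "dy": -0.016, "dz": 0, "twist": 0},
    {"dx": -0.09, "dy": -0.032, "dz": 0, "twist": 0},
    {"dx": -0.135, "dy": -0.048, "dz": 0, "twist": 0},
    {"dx": -0.18, "dy": -0.064, "dz": 0, "twist": 0},
    {"dx": -0.225, "dy": -0.08, "dz": 0, "twist": 0},
  ],
)

```text
t: 7.35
eef_pos: [511.5, -13.8, 178.0]
tcp_rot: [3.141, 0.0, 1.688]
ft_force: [0.9, -0.3, -0.2]
opening: 0.542
```

carry_out(
  moves=[
    {"dx": -0.045, "dy": -0.016, "dz": 0, "twist": 0},
    {"dx": -0.09, "dy": -0.032, "dz": 0, "twist": 0},
    {"dx": -0.135, "dy": -0.048, "dz": 0, "twist": 0},
    {"dx": -0.18, "dy": -0.06, "dz": 0, "twist": 0},
    {"dx": -0.18, "dy": -0.06, "dz": 0, "twist": 0},
  ],
)

```text
t: 7.85
eef_pos: [472.9, -202.5, 177.9]
tcp_rot: [3.141, 0.001, 1.683]
ft_force: [0.8, 0.4, -0.5]
opening: 0.546
```

```bash
python3 - <<'E'
from h import *
delta((474,-204,75),1.681)
E
```

```text
t 7.85 pos [ 472.9 -202.5  177.9] rot [3.141e+00 1.000e-03 1.683e+00] F [ 0.8  0.4 -0.5] open 51.9
dx -1.6 dy 1.0 dz 102.9 mm twist 0.1
```

carry_out(
  moves=[
    {"dx": -0.001, "dy": 0.001, "dz": 0.02, "twist": 0},
    {"dx": -0.001, "dy": 0.001, "dz": 0.04, "twist": 0},
    {"dx": -0.001, "dy": 0.001, "dz": 0.055, "twist": 0},
    {"dx": -0.001, "dy": 0.001, "dz": 0.055, "twist": 0},
    {"dx": -0.001, "dy": 0.001, "dz": 0.055, "twist": 0},
  ],
)

```text
t: 8.35
eef_pos: [474.8, -198.4, 123.3]
tcp_rot: [-3.141, -0.0, 1.688]
ft_force: [-0.6, 0.4, 0.8]
opening: 0.548
```

```bash
cat > v.py <<'E'
from h import *
import sys
p,d=read_camera("side");x=state()["eef_pos"];delta((474,-204,75),1.681)
c=camera_info("side")
P=lambda X:cv2.projectPoints(np.array(X,float).reshape(-1,1,3),cv2.Rodrigues(np.array(c["R"]))[0],np.array(c["t"],float),np.array(c["mtx"]),np.array(c["dist_coeffs"]))[0].reshape(-1,2)
im=cv2.resize(p[120:230,235:385,::-1],(800,587),interpolation=cv2.INTER_CUBIC);s=800/150
im=cv2.convertScaleAbs(im,alpha=1.3)
for (u,v),col in zip(P([x+[0,0,26],[474,-204,120]]),[(0,0,255),(0,255,0)]): cv2.circle(im,(int((u-235+.5)*s),int((v-120+.5)*s)),3,col,-1)
cv2.imwrite(f"pics/{sys.argv[1]}.png",im)
E
python3 v.py bail1
```

```text
t 8.4 pos [ 475.  -198.6  123.7] rot [3.141 0.    1.688] F [ 0.9 -0.4  1.3] open 52.0
dx -5.3 dy -1.6 dz 48.7 mm twist 0.4
```

View pics/bail1.png

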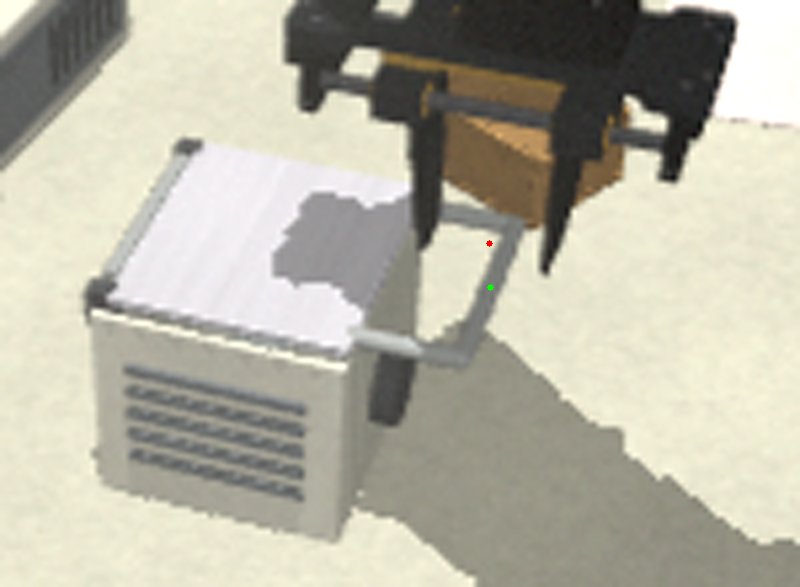

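The crop shows the fingers straddling the bail bar: tips at (422,250) and (545,272), bar from (520,225) to (465,358). My bar estimate, the green dot at (490,288), lies on the bar. I'll correct 5 mm along the bar and go down.

carry_out(
  moves=[
    {"dx": -0.004, "dy": -0.001, "dz": 0.01, "twist": 0},
    {"dx": -0.004, "dy": -0.001, "dz": 0.02, "twist": 0},
    {"dx": -0.004, "dy": -0.001, "dz": 0.03, "twist": 0},
    {"dx": -0.004, "dy": -0.001, "dz": 0.04, "twist": 0},
    {"dx": -0.004, "dy": -0.001, "dz": 0.046, "twist": 0},
  ],
)

```text
t: 8.9
eef_pos: [473.8, -202.5, 76.0]
tcp_rot: [-3.141, -0.001, 1.688]
ft_force: [0.1, -0.1, 0.6]
opening: 0.548
```

```bash
python3 v.py bail2
```

```text
t 8.95 pos [ 473.6 -202.4   75.5] rot [-3.140e+00 -1.000e-03  1.688e+00] F [-0.4  0.8 -0.7] open 51.8
dx -1.6 dy 0.2 dz 0.5 mm twist 0.4
```

View pics/bail2.png

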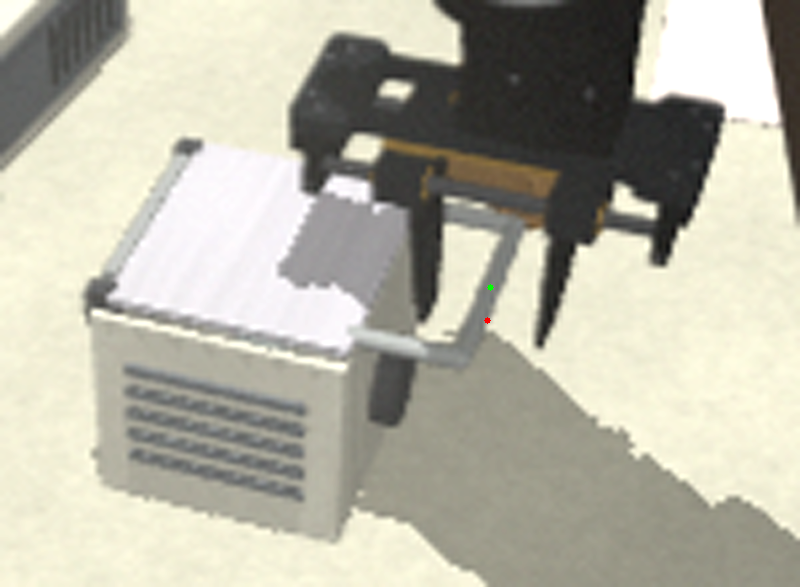

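The crop shows the tips at (425,320) and (540,345), on both sides of the bar and about 20 mm below it, well between the legs. I'll close.

carry_out(
  moves=[
    {"dx": 0, "dy": 0, "dz": 0, "twist": 0},
    {"dx": 0, "dy": 0, "dz": 0, "twist": 0},
    {"dx": 0, "dy": 0, "dz": 0, "twist": 0},
    {"dx": 0, "dy": 0, "dz": 0, "twist": 0},
    {"dx": 0, "dy": 0, "dz": 0, "twist": 0},
  ],
  grip=0,
)

```text
t: 9.45
eef_pos: [474.2, -202.8, 77.4]
tcp_rot: [3.141, 0.0, 1.688]
ft_force: [0.2, 0.2, -0.8]
opening: 0.181
```

carry_out(
  moves=[
    {"dx": 0, "dy": 0, "dz": 0, "twist": 0},
    {"dx": 0, "dy": 0, "dz": 0, "twist": 0},
    {"dx": 0, "dy": 0, "dz": 0, "twist": 0},
  ],
)

```text
t: 9.75
eef_pos: [473.8, -202.7, 77.3]
tcp_rot: [-3.141, -0.0, 1.688]
ft_force: [-4.1, -0.9, 3.7]
opening: 0.095
```

```bash
cat > arc.py <<'E'
from h import *
psi=state()["tcp_rot"][2]; delta((474,-204,75),1.681)
yaw=0.112; e=172*np.array([np.cos(yaw),np.sin(yaw)]); c,n=np.cos(psi),np.sin(psi)
def off(th): 
    h=e*(1-np.cos(th)); return np.array([h[0]*c+h[1]*n,h[0]*n-h[1]*c,-172*np.sin(th)])
th=np.linspace(0,1.571,41)
for k in range(0,40,5):
    print("from %.2f:"%th[k],[tuple(np.round(off(t)-off(th[k]),1).tolist()) for t in th[k+1:k+6]])
E
python3 arc.py
```

```text
t 9.75 pos [ 473.8 -202.7   77.3] rot [-3.141 -0.     1.688] F [-4.1 -0.9  3.7] open 9.0
dx -1.3 dy 0.0 dz 2.3 mm twist 0.4
from 0.00: [(-0.0, 0.1, -6.8), (-0.0, 0.5, -13.5), (-0.0, 1.2, -20.2), (-0.0, 2.1, -26.9), (-0.0, 3.3, -33.6)]
from 0.20: [(-0.0, 1.4, -6.6), (-0.0, 3.2, -13.1), (-0.0, 5.1, -19.6), (-0.0, 7.3, -26.0), (-0.0, 9.8, -32.3)]
from 0.39: [(-0.0, 2.7, -6.2), (-0.0, 5.7, -12.3), (-0.0, 8.8, -18.2), (-0.1, 12.3, -24.1), (-0.1, 15.9, -29.7)]
from 0.59: [(-0.0, 3.9, -5.5), (-0.0, 7.9, -10.9), (-0.1, 12.2, -16.1), (-0.1, 16.7, -21.2), (-0.1, 21.4, -26.1)]
from 0.79: [(-0.0, 4.9, -4.7), (-0.1, 9.9, -9.2), (-0.1, 15.1, -13.5), (-0.1, 20.5, -17.5), (-0.1, 26.1, -21.4)]
from 0.98: [(-0.0, 5.7, -3.6), (-0.1, 11.5, -7.1), (-0.1, 17.5, -10.2), (-0.1, 23.6, -13.2), (-0.2, 29.7, -15.9)]
from 1.18: [(-0.0, 6.3, -2.5), (-0.1, 12.7, -4.7), (-0.1, 19.1, -6.6), (-0.1, 25.7, -8.3), (-0.2, 32.3, -9.8)]
from 1.37: [(-0.0, 6.6, -1.2), (-0.1, 13.3, -2.1), (-0.1, 20.1, -2.8), (-0.1, 26.8, -3.2), (-0.2, 33.6, -3.3)]
```

The opening stops at 9 mm on the 10 mm bar with a small reaction force, so the bar is gripped. Starting the arc.

carry_out(
  moves=[
    {"dx": 0, "dy": 0, "dz": -0.004, "twist": 0},
    {"dx": 0, "dy": 0.0003, "dz": -0.01, "twist": 0},
    {"dx": 0, "dy": 0.001, "dz": -0.0175, "twist": 0},
    {"dx": 0, "dy": 0.002, "dz": -0.0255, "twist": 0},
    {"dx": 0, "dy": 0.0033, "dz": -0.0335, "twist": 0},
  ],
)

```text
t: 10.25
eef_pos: [477.0, -202.4, 111.3]
tcp_rot: [-3.141, -0.0, 1.688]
ft_force: [-2.7, -2.4, -1.8]
opening: 0.098
```

carry_out(
  moves=[
    {"dx": 0, "dy": 0.0014, "dz": -0.0066, "twist": 0},
    {"dx": 0, "dy": 0.0032, "dz": -0.0131, "twist": 0},
    {"dx": 0, "dy": 0.0051, "dz": -0.0196, "twist": 0},
    {"dx": 0, "dy": 0.0073, "dz": -0.026, "twist": 0},
    {"dx": 0, "dy": 0.0098, "dz": -0.0323, "twist": 0},
  ],
)

```text
t: 10.75
eef_pos: [486.3, -201.2, 143.7]
tcp_rot: [-3.14, -0.0, 1.688]
ft_force: [-7.4, -3.9, 0.4]
opening: 0.095
```

```bash
cat > ang.py <<'E'
from h import *
# cover angle from top-camera/side depth: points of plate near hinge line, plus state
delta((474,-204,75))
for n in("side",):
    p,d=read_camera(n)
    v,u=np.mgrid[120:215:1,240:345:1];uv=np.c_[u.ravel(),v.ravel()]
    W=px2w(n,uv,d);ex=np.array([.9937,.1115]);ey=np.array([-.1115,.9937]);q=W[:,:2]-[645,-185]
    X,Y,Z=-q@ex,q@ey,W[:,2]-120
    r=np.hypot(X,Z);b=p[v.ravel(),u.ravel()].min(1)
    m=(Z>-4)&(r>30)&(r<112)&(np.abs(Y)<58)&(b>60)
    th=np.arctan2(Z[m],X[m]);print("plate pts",m.sum(),"angle pct",np.percentile(th,[10,25,50,75,90]).round(2))
E
python3 ang.py
```

```text
t 10.75 pos [ 486.3 -201.2  143.7] rot [-3.14  -0.     1.688] F [-7.4 -3.9  0.4] open 9.0
dx -1.3 dy -12.5 dz 68.7 mm 
plate pts 691 angle pct [0.41 0.41 0.42 0.44 0.46]
```

The cover follows the bail: measured angle 0.42 against a planned 0.39, with small forces. Continuing.

carry_out(
  moves=[
    {"dx": 0, "dy": 0.0024, "dz": -0.0062, "twist": 0},
    {"dx": 0, "dy": 0.0051, "dz": -0.0123, "twist": 0},
    {"dx": 0, "dy": 0.0082, "dz": -0.0182, "twist": 0},
    {"dx": 0, "dy": 0.0116, "dz": -0.0241, "twist": 0},
    {"dx": 0, "dy": 0.0152, "dz": -0.0297, "twist": 0},
  ],
)

```text
t: 11.3
eef_pos: [501.3, -199.5, 173.6]
tcp_rot: [-3.14, 0.0, 1.688]
ft_force: [-9.7, -2.8, 2.8]
opening: 0.094
```

carry_out(
  moves=[
    {"dx": 0, "dy": 0.0039, "dz": -0.0055, "twist": 0},
    {"dx": 0, "dy": 0.0079, "dz": -0.0109, "twist": 0},
    {"dx": 0, "dy": 0.0122, "dz": -0.0161, "twist": 0},
    {"dx": 0, "dy": 0.0167, "dz": -0.0212, "twist": 0},
    {"dx": 0, "dy": 0.0214, "dz": -0.0261, "twist": 0},
  ],
)

```text
t: 11.8
eef_pos: [521.8, -197.2, 200.3]
tcp_rot: [-3.138, 0.0, 1.688]
ft_force: [-15.7, -3.8, 12.5]
opening: 0.094
```

```bash
python3 ang.py
```

```text
t 11.8 pos [ 521.8 -197.2  200.3] rot [-3.138  0.     1.688] F [-15.7  -3.8  12.5] open 8.9
dx -1.2 dy -48.3 dz 125.3 mm 
plate pts 351 angle pct [0.8  0.8  0.81 0.83 0.84]
```

Angle 0.81, as planned. A radial push of about 20 N outward is building up, so the tool is running a few mm inside the true arc. I'll ease outward by about 4 mm in the next rows.

carry_out(
  moves=[
    {"dx": 0, "dy": 0.0037, "dz": -0.0059, "twist": 0},
    {"dx": 0, "dy": 0.0077, "dz": -0.0114, "twist": 0},
    {"dx": 0, "dy": 0.0124, "dz": -0.0161, "twist": 0},
    {"dx": 0, "dy": 0.0178, "dz": -0.0201, "twist": 0},
    {"dx": 0, "dy": 0.0234, "dz": -0.024, "twist": 0},
  ],
)

```text
t: 12.35
eef_pos: [547.2, -194.2, 223.1]
tcp_rot: [3.142, 0.0, 1.688]
ft_force: [1.5, -2.5, -5.0]
opening: 0.097
```

```bash
python3 ang.py
```

```text
t 12.35 pos [ 547.2 -194.2  223.1] rot [3.142 0.    1.688] F [ 1.5 -2.5 -5. ] open 9.2
dx -1.2 dy -73.9 dz 148.1 mm 
plate pts 158 angle pct [0.99 1.   1.01 1.02 1.05]
```

Forces are small again, angle 1.01. Continuing.

carry_out(
  moves=[
    {"dx": 0, "dy": 0.0058, "dz": -0.0035, "twist": 0},
    {"dx": 0, "dy": 0.0117, "dz": -0.0068, "twist": 0},
    {"dx": 0, "dy": 0.0177, "dz": -0.0098, "twist": 0},
    {"dx": 0, "dy": 0.0239, "dz": -0.0127, "twist": 0},
    {"dx": 0, "dy": 0.03, "dz": -0.0153, "twist": 0},
  ],
)

```text
t: 12.9
eef_pos: [576.8, -190.8, 239.4]
tcp_rot: [3.141, 0.001, 1.688]
ft_force: [-4.2, -2.7, 5.5]
opening: 0.097
```

carry_out(
  moves=[
    {"dx": 0, "dy": 0.0058, "dz": -0.0025, "twist": 0},
    {"dx": 0, "dy": 0.0117, "dz": -0.0047, "twist": 0},
    {"dx": 0, "dy": 0.0176, "dz": -0.0066, "twist": 0},
    {"dx": 0, "dy": 0.0237, "dz": -0.0083, "twist": 0},
    {"dx": 0, "dy": 0.03, "dz": -0.0098, "twist": 0},
  ],
)

```text
t: 13.4
eef_pos: [606.9, -187.3, 248.4]
tcp_rot: [3.141, 0.0, 1.688]
ft_force: [-2.9, -3.2, 6.6]
opening: 0.097
```

```bash
python3 ang.py
```

```text
t 13.4 pos [ 606.9 -187.3  248.4] rot [3.141 0.    1.688] F [-2.9 -3.2  6.6] open 9.3
dx -1.1 dy -134.0 dz 173.4 mm 
plate pts 257 angle pct [1.29 1.3  1.31 1.32 1.32]
```

carry_out(
  moves=[
    {"dx": 0, "dy": 0.006, "dz": -0.0015, "twist": 0},
    {"dx": 0, "dy": 0.012, "dz": -0.0026, "twist": 0},
    {"dx": 0, "dy": 0.018, "dz": -0.0035, "twist": 0},
    {"dx": 0, "dy": 0.024, "dz": -0.0042, "twist": 0},
    {"dx": 0, "dy": 0.03, "dz": -0.0045, "twist": 0},
  ],
)

```text
t: 13.95
eef_pos: [636.6, -183.7, 252.1]
tcp_rot: [-3.141, -0.0, 1.688]
ft_force: [-0.8, -4.0, 4.4]
opening: 0.097
```

```bash
cat > ang2.py <<'E'
from h import *
delta((474,-204,75))
for n in("side","top"):
    p,d=read_camera(n)
    v,u=np.mgrid[80:240,240:380] ;uv=np.c_[u.ravel(),v.ravel()]
    W=px2w(n,uv,d);ex=np.array([.9937,.1115]);ey=np.array([-.1115,.9937]);q=W[:,:2]-[645,-185]
    X,Y,Z=-q@ex,q@ey,W[:,2]-120
    m=(Z>15)&(Z<115)&(np.abs(X)<60)&(np.abs(Y)<64)
    if m.sum()<20: print(n,m.sum());continue
    k=np.polyfit(Z[m],X[m],1);r=X[m]-np.polyval(k,Z[m]);g=np.abs(r)<4
    k=np.polyfit(Z[m][g],X[m][g],1);print(n,m.sum(),g.sum(),"slope angle",round(float(np.pi/2-np.arctan(k[0])),3),"X at hinge height",round(k[1],1))
E
python3 ang.py; python3 ang2.py
```

```text
t 13.95 pos [ 636.6 -183.7  252.1] rot [-3.141 -0.     1.688] F [-0.8 -4.   4.4] open 9.2
dx -1.2 dy -163.9 dz 177.1 mm 
plate pts 419 angle pct [1.46 1.48 1.49 1.5  1.5 ]
t 14.0 pos [ 637.4 -183.6  252.2] rot [ 3.141 -0.     1.688] F [-1.  -4.6  2.2] open 9.0
dx -1.2 dy -164.6 dz 177.2 mm 
side 597 597 slope angle 1.528 X at hinge height 2.3
top 0
```

The independent estimates agree: plate slope 1.53, and the tool is 8 mm short of the hinge line. The last 7 mm go slowly.

carry_out(
  moves=[
    {"dx": 0, "dy": 0.0025, "dz": 0, "twist": 0},
    {"dx": 0, "dy": 0.0045, "dz": 0, "twist": 0},
    {"dx": 0, "dy": 0.006, "dz": 0, "twist": 0},
    {"dx": 0, "dy": 0.007, "dz": 0, "twist": 0},
    {"dx": 0, "dy": 0.007, "dz": 0, "twist": 0},
  ],
)

```text
t: 14.6
eef_pos: [643.2, -182.9, 252.4]
tcp_rot: [3.141, -0.0, 1.688]
ft_force: [-0.4, -5.0, 1.3]
opening: 0.097
```

carry_out(
  moves=[
    {"dx": 0, "dy": 0, "dz": 0, "twist": 0},
    {"dx": 0, "dy": 0, "dz": 0, "twist": 0},
    {"dx": 0, "dy": 0, "dz": 0, "twist": 0},
    {"dx": 0, "dy": 0, "dz": 0, "twist": 0},
    {"dx": 0, "dy": 0, "dz": 0, "twist": 0},
  ],
)

```text
t: 15.1
eef_pos: [643.0, -182.9, 252.4]
tcp_rot: [3.142, -0.0, 1.688]
ft_force: [0.3, -4.9, -0.9]
opening: 0.096
```

```bash
python3 ang2.py; python3 - <<'E'
from h import *
p,d=read_camera("side");cv2.imwrite("pics/end.png",p[60:360,100:500,::-1].repeat(2,0).repeat(2,1))
print(px2w("side",[(u,v) for v in (315,318,321) for u in (191,194,197,200)],d)[:,2].round(0))
E
```

```text
t 15.1 pos [ 643.  -182.9  252.4] rot [ 3.142 -0.     1.688] F [ 0.3 -4.9 -0.9] open 9.1
dx -1.2 dy -170.3 dz 177.4 mm 
side 640 640 slope angle 1.559 X at hinge height 2.2
top 0
[49. 52. 54. 52. 51. 54. 53. 55. 50. 54. 57. 56.]
```

View pics/end.png

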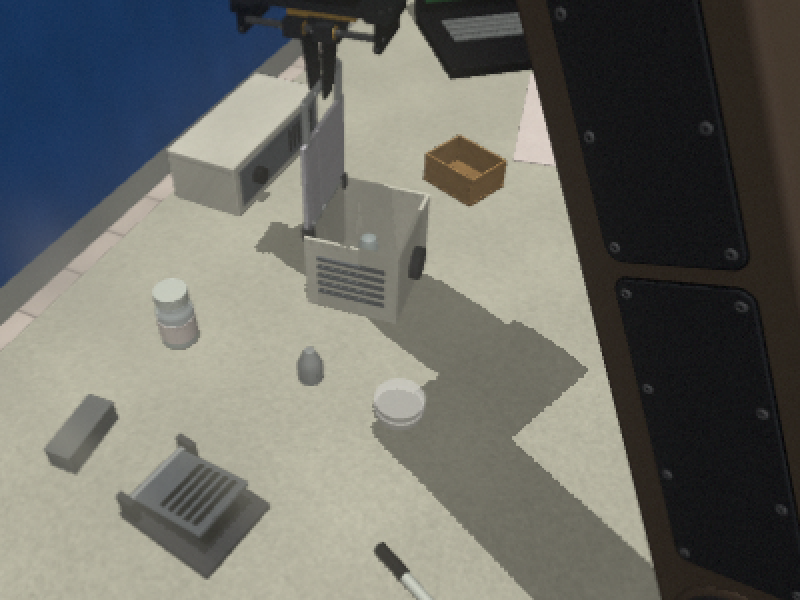

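The picture shows the cover upright with the bail between the fingers at (325,80). The treadle is up at (190,490), and the jar, objective, dishes, slide box and carton stand in place. Slope 1.56, forces small, so I'm handing in.

```bash
python3 - <<'E'
from h import *
job_done();delta((474,-204,75))
E
```

```text
the job is handed in; nothing more can be done
the job is handed in; nothing more can be done
```

I pressed the grey treadle to its stop and let it come back up. Then I took the cover by its bail, swung it up slowly, and handed the job in at about 15 s still gripping it upright. The handover gives no verdict.

**Treadle:** at the stop the force jumped from about 5 N to 15 N and the plate measured level at 35 mm. I held it there about 0.7 s. After release it read 50–54 mm, and 49–57 mm (noisy) at the end.

**Cover:** the last check, from the plate's slope in the side camera, gave 1.559 rad against the 1.571 target. The fingers were open 9.1 mm on the 10 mm bar, with about 5 N sideways. The angle is steady by the pose readings; I had no direct reading of the cover's speed.

**Bystanders:** in the last picture the jar, objective, dishes, slide box and carton stand where they were. The marker was only partly in that crop, and I did not measure any of them.

**Disagreements:**
- The real fingertips sat about 20–26 mm above the reported TCP height. My first press therefore stopped short with no force, and I corrected it by depth and touch.
- Partway up, the tool ran a few millimetres inside the cover's true arc, building about 20 N outward. I eased it out and the force dropped.

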